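# Set up the lead-free and the leaded soldering places

## Task

Set up the two soldering places: green is lead-free and red is leaded, and the two must never mix. Press each solder reel onto the tapered hub of the reel stand of its own colour until it sits fully home on the collar, and stand each tip cleaner upright in the round seat of the iron stand of its own colour. Let no item touch a stand of the other colour, leave the small relay board and the flux bottle where they are, and let go of everything at the end.

Things in the scene. Friction and masses are not known exactly. Their poses are not given: they have to be found in the camera images.
- reel_green: Solder reel with green flanges and silver-grey wire, standing on its flange: 56 mm diameter, 44 mm high, about 110 g, part used, with a round through bore of 24 mm down its axis, seen from above as a hole in a green disc with a white paper ring on it. Rigid; gripped from above across its diameter. Origin: centre of its underside; z up along its axis.
- cleaner_green: Tip cleaner: solid upright pot in green plastic with golden brass shavings in its open top; 54 mm diameter, 42 mm high, about 160 g. Gripped from above across its diameter. Origin: centre of its underside; z up along its axis.
- reel_red: Solder reel with red flanges and silver-grey wire, standing on its flange: 56 mm diameter, 44 mm high, about 110 g, part used, with a round through bore of 24 mm down its axis, seen from above as a hole in a red disc with a white paper ring on it. Rigid; gripped from above across its diameter. Origin: centre of its underside; z up along its axis.
- cleaner_red: Tip cleaner: solid upright pot in red plastic with golden brass shavings in its open top; 54 mm diameter, 42 mm high, about 160 g. Gripped from above across its diameter. Origin: centre of its underside; z up along its axis.
- reel_stand_green: green reel stand, fixed: round base 92 mm wide, 12 high, black tapered hub (turns freely). Origin: under its centre; z up. Heights over it: collar (42 wide) top at 14; hub 24.6 mm diameter at 14, 22 at 40, nose 10 at 53, top 54. A reel drops loosely to some 3 to 6 mm above the collar, then binds; 15 to 22 N presses it home (reel origin at 14), where friction holds it.
- iron_stand_green: green iron stand, fixed: base 8 mm thick, round end of radius 46 about the origin, tail 76 wide to 140 along +x. The seat is a dark steel ring about the origin, 70 inside, 78 outside diameter, top at 16 mm, floor inside at 8; a cleaner stands freely in it. A parked black iron rises at 98 along +x, leaning 24 deg away from the seat, top at 175. Origin: on the bench under the ring's centre; z up.
- reel_stand_red: red reel stand, fixed: round base 92 mm wide, 12 high, black tapered hub (turns freely). Origin: under its centre; z up. Heights over it: collar (42 wide) top at 14; hub 24.6 mm diameter at 14, 22 at 40, nose 10 at 53, top 54. A reel drops loosely to some 3 to 6 mm above the collar, then binds; 15 to 22 N presses it home (reel origin at 14), where friction holds it.
- iron_stand_red: red iron stand, fixed: base 8 mm thick, round end of radius 46 about the origin, tail 76 wide to 140 along +x. The seat is a dark steel ring about the origin, 70 inside, 78 outside diameter, top at 16 mm, floor inside at 8; a cleaner stands freely in it. A parked black iron rises at 98 along +x, leaning 24 deg away from the seat, top at 175. Origin: on the bench under the ring's centre; z up.
- relay_board: Bystander, to be left where it lies: loose small dark-green circuit board with three black relays and white terminals, 70 x 52 mm, 18 mm high. Origin: centre of its underside; x along its long side.
- flux_bottle: Bystander, to be left standing where it is: loose white flux bottle with an orange collar and a steel needle, 33 mm diameter, 82 mm high. Origin: centre of its underside; z up.
Things that resemble listed ones, but are neither listed nor needed, are in the scene too. What is shaped like the reel_stand_green but yellow is not meant.

How it is judged:
At the end, for the whole second after the job is handed in: In the stand of its own colour, upright within 5 degrees and at rest: each reel within 8 mm of the hub axis, underside at most 2 mm above the collar; each tip cleaner within 12 mm of its seat centre, at most 3.5 mm above the seat floor (horizontal distance between reel_green and reel_stand_green below 0.008 m and z of reel_green in the frame of reel_stand_green below 0.016 m and angle between each of reel_green, cleaner_green, reel_red, cleaner_red's own z axis and vertical below 0.09 rad and horizontal distance between cleaner_green and iron_stand_green below 0.012 m and z of cleaner_green in the frame of iron_stand_green below 0.0115 m and horizontal distance between reel_red and reel_stand_red below 0.008 m and z of reel_red in the frame of reel_stand_red below 0.016 m and horizontal distance between cleaner_red and iron_stand_red below 0.012 m and z of cleaner_red in the frame of iron_stand_red below 0.0115 m and linear speed of each of reel_green, cleaner_green, reel_red, cleaner_red below 0.03 m/s); the robot touches nothing.
It fails at once if a green item touches a red stand, or a red item a green stand (contact force between any of reel_green, cleaner_green and reel_stand_red above 0.5 N or contact force between any of reel_green, cleaner_green and iron_stand_red above 0.5 N or contact force between any of reel_red, cleaner_red and reel_stand_green above 0.5 N or contact force between any of reel_red, cleaner_red and iron_stand_green above 0.5 N).
It fails at once if the relay board is knocked out of place (more than 30 mm) (distance of relay_board from where it was at the start of the episode above 0.03 m).
It fails at once if the flux bottle is knocked out of place (more than 30 mm) or tipped over (distance of flux_bottle from where it was at the start of the episode above 0.03 m or angle between flux_bottle's own z axis and vertical above 0.5 rad).
It also fails if it takes over 104 s, if anything falls off the work surface, if the arm or the gripper's body presses on something with over 40 N, if the wrist force passes 120 N, or if a joint passes its speed limit or range.

## Robot

A 6-joint arm with a two-finger parallel gripper is mounted at the origin on the work surface. World frame = base frame: x ahead of the robot, y to its left, z up, the work surface at z = 0. Lengths are in m, angles in rad, forces in N, time in s.
With the tool pointing down it reaches from about 0.375 to 0.9 m from the base axis. Payload 3.1 kg.
Tool frame: the origin (TCP) lies on the centre line of the jaws, within the pads' length; the fingertips stand 14 mm ahead of it and the grasp point (between the pads) lies 5 mm behind it; z points along the fingers, y is the line along which they close (so a half turn about z gives the same grasp; the last joint's range is limited). The gripper opens to 87 mm and grips with 3 to 60 N. Pads are 19 mm wide; open, the fingers measure 117 mm over their backs; the gripper's body (75 mm by 190 mm) begins 51 mm behind the grasp point.
Start: joints at [-1.304, 0.527, 1.433, -0, 1.181, -0.178], TCP at [0.27, -0.564, 0.237] pointing down, gripper open.
Joint ranges: [-3.08, 3.08], [-0.75, 2.2], [0.22, 2.44], [-1.43, 4.57], [0, 2.65], [-2.85, 2.85]. Speed limits (rad/s): [2.79, 2.79, 3.14, 3.14, 3.14, 3.14].

## Interface

Orientations are given as a unit quaternion [x, y, z, w].
In Python, from rig import robot gives the robot as it stands.
- The arm moves only by the tool move_arm, never from a script. Its argument "commands" is a list of rows, each an object with "hand": the finger opening in cm, from 0 to 8.7; "travel": the shift along the tool's x, y, z in cm, a list of three; "twist": the turn, a rotation vector about the tool's x, y, z in degrees, a list of three. In form: [{"hand": hand, "travel": [dx, dy, dz], "twist": [wx, wy, wz]}, ...]. A call has 1 to 5 rows; each row shifts and turns the commanded pose from where the row before left it, along the tool's axes as they then stand; what a row does not reach is not made up. A row lasts 1/12 s, in which the tool goes at most 41.7 mm and 7.16 degrees, less where a joint would pass 70% of its speed; a pose out of reach is approached as far as the arm can. A call is refused whole if a number of a shift passes 4.17 or a number of a turn 7.16, either way. A call with a gripper value outside its range is refused whole. The fingers move at their own pace and stop on an object; "force" is the grip in N (left out, the last holds). Time passes only in rows, so rows that do not move let the fingers close. It gives the time, the measured TCP pose, the force, the opening and the grip force at its end, in the units of the state.
- robot.get_obs(): the state, without advancing time (a new reading comes with each control period).
- robot.camera(name): name is "scene" or "top" or "wrist"; returns a dict with "frame" (384x512x3 uint8, red, green, blue), "fov_y" (degrees; the focal length in pixels is half the picture's height over the tangent of half this angle, whatever the lens; pixels are square), "cx", "cy" (the principal point, pixels), "extrinsics" (4x4, takes a point from camera to world coordinates); the wrist camera has in their place "T_tool_cam" (4x4, takes a point from camera to tool coordinates, whose origin is the TCP and whose axes are the flange's). Camera axes: x right, y down, z forward; pixel columns grow to the right and rows downward; lengths in m; the calibration is good to about 2 mm. A picture is of the moment at which its call begins: read the wrist's pose just before it. There is no depth.
- robot.hand_in(): hands the job in; it is judged then, once.
The state is a dict: "time": time; "q": joint angles; "joint_velocities": joint speeds; "joint_torque": joint torques, N m; "position": TCP position; "tool_rot": TCP orientation; "ft_force": force on the tool from outside, world axes, zero at the start; "moment": the same for the moment, N m; "grip_width": finger opening in m; "grip_force": force on a finger pad.
Only numpy, scipy, OpenCV 4.12 (cv2) and the standard library are available. Lean on these libraries where they do the work, as an engineer would, in place of code of your own. Each camera call takes 0.05 s, during which the arm holds its last target. There are 200 camera calls.

## Working session

There is one attempt and no reset: what is moved stays moved. The work goes in short steps, Python scripts to look and compute and a tool call to move; the robot and the scene stay as the last step left them, time stands still between calls to the robot, and variables do not carry over. Pictures are saved under pics/ and viewed, at most 14 in all, crops included, and the job is handed in when it is done.

Besides the shell and the picture viewer there is one more tool, called after "Emit:" as name(argument=value, ...), one argument or row to a line, values as JSON. move_arm: Moves the arm, as the interface text tells. Its arguments: {"type":"object","properties":{"commands":{"type":"array"},"force":{"type":"number"}},"required":["commands"]}

```bash
mkdir -p pics; ls
python3 - <<'E'
from rig import robot
import cv2, numpy as np, pickle
o=robot.get_obs(); print(o)
for n in ["scene","top","wrist"]:
    c=robot.camera(n); pickle.dump(c,open(f"pics/{n}0.pkl","wb"))
    cv2.imwrite(f"pics/{n}0.png",cv2.cvtColor(c["frame"],cv2.COLOR_RGB2BGR))
    print(n,c["fov_y"],c["cx"],c["cy"],np.round(c.get("extrinsics",c.get("T_tool_cam")),4).tolist())
E
```

```text
pics
{'time': 0.0, 'q': array([-1.30350420e+00,  5.28479393e-01,  1.43392031e+00, -9.77719079e-06,
        1.18138864e+00, -1.78519042e-01]), 'joint_velocities': array([-1.46534118e-04, -1.65155350e-03, -1.54605085e-03, -6.94094465e-04,
       -1.88841885e-05, -1.38049485e-03]), 'joint_torque': array([ 5.84028803e-04, -4.40039957e+01, -1.76591957e+01,  6.32832572e-02,
        5.82221069e-02, -1.64950793e-04]), 'position': array([ 0.26931594, -0.56320868,  0.23555775]), 'tool_rot': array([ 9.75258247e-01,  2.21065932e-01, -5.32294610e-05, -1.09655869e-03]), 'ft_force': array([-0.28106663,  0.258059  ,  0.05686901]), 'moment': array([-0.01704702, -0.01259291,  0.0273817 ]), 'grip_force': 0.0, 'grip_width': 0.08724305323378596}
scene 50.99993402805015 254.30568391921292 189.84430026038112 [[0.348, 0.5944, -0.7249, 1.625], [0.9375, -0.2259, 0.2648, -0.2512], [-0.0064, -0.7718, -0.6359, 1.0423], [0.0, 0.0, 0.0, 1.0]]
top 54.4575702735841 250.39469043408258 187.29475249970312 [[0.0106, -0.9871, 0.1597, 0.3185], [-0.9996, -0.0062, 0.0278, 0.1576], [-0.0265, -0.1599, -0.9868, 1.2431], [0.0, 0.0, 0.0, 1.0]]
wrist 63.314094395080765 254.80829753236824 186.0930167430747 [[-0.0003, -0.97, -0.243, 0.0663], [1.0, -0.0003, -0.0003, 0.0009], [0.0002, -0.243, 0.97, -0.1484], [0.0, 0.0, 0.0, 1.0]]
```

View pics/top0.png

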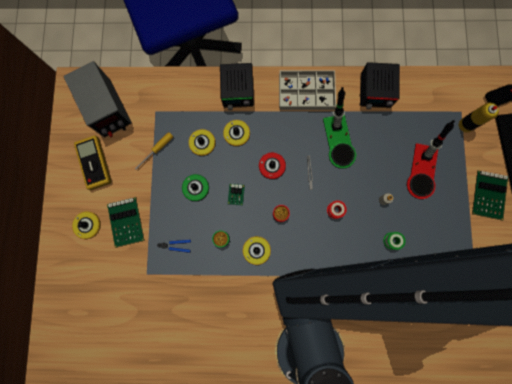

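View pics/scene0.png

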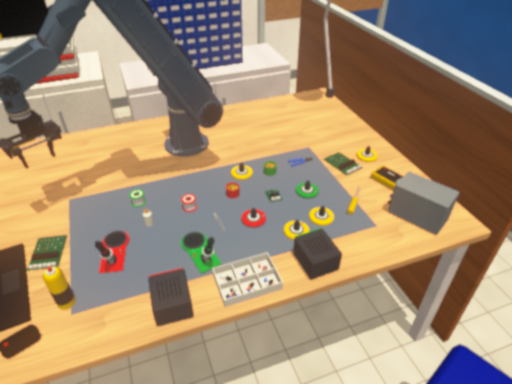

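The top view shows:

| Item | Pixel |
|---|---|
| Green reel stand | (195,187) |
| Red reel stand | (272,165) |
| Green seat ring | (342,155) |
| Red seat ring | (421,186) |
| Red reel | (338,210) |
| Green reel | (395,241) |
| Red cleaner | (281,214) |
| Green cleaner | (221,240) |
| Relay board | (236,193) |
| Flux bottle | (387,200) |

The yellow stands are decoys. The scene view agrees with this layout.

```bash
cat > h.py <<'E'
import cv2, numpy as np, pickle
from scipy.spatial.transform import Rotation as R
def ray(c,px,T=None):
    T=np.array(c["extrinsics"]) if T is None else T
    f=c["frame"].shape[0]/2/np.tan(np.radians(c["fov_y"])/2)
    d=T[:3,:3]@np.array([(px[0]-c["cx"])/f,(px[1]-c["cy"])/f,1.]); return T[:3,3],d
def onz(c,px,z,T=None):
    o,d=ray(c,px,T); return (o+d*(z-o[2])/d[2])
def toolT(o):
    T=np.eye(4);T[:3,:3]=R.from_quat(o["tool_rot"]).as_matrix();T[:3,3]=o["position"];return T
def masks(c):
    h=cv2.cvtColor(c["frame"],cv2.COLOR_RGB2HSV);H,S,V=cv2.split(h)
    return {"green":((H>50)&(H<80)&(S>130)&(V>60)).astype(np.uint8),
            "red":(((H<6)|(H>174))&(S>130)&(V>60)).astype(np.uint8),
            "dark":((V<55)).astype(np.uint8)}
def blobs(m,amin=60):
    cs,_=cv2.findContours(m,cv2.RETR_EXTERNAL,cv2.CHAIN_APPROX_NONE)
    return [x for x in cs if cv2.contourArea(x)>amin]
E
python3 - <<'E'
from h import *
for n in ["top","scene"]:
    c=pickle.load(open(f"pics/{n}0.pkl","rb")); M=masks(c)
    for k in ["green","red"]:
        for b in blobs(M[k],40):
            (x,y),(w,h),a=cv2.fitEllipse(cv2.convexHull(b)) if len(b)>5 else ((0,0),(0,0),0)
            print(n,k,np.round([x,y,w,h,cv2.contourArea(b)],1),*[np.round(onz(c,(x,y),z)[:2],3) for z in (.01,.043)])
c=pickle.load(open("pics/top0.pkl","rb"))
cv2.imwrite("pics/topzoom.png",cv2.resize(cv2.cvtColor(c["frame"][100:280,150:470],cv2.COLOR_RGB2BGR),None,fx=2.5,fy=2.5,interpolation=cv2.INTER_CUBIC))
E
```

```text
top green [394.2 240.3  17.7  22.1 284.5] [ 0.347 -0.276] [ 0.346 -0.264]
top green [194.8 187.2  26.   26.7 521.5] [0.517 0.379] [0.512 0.373]
top green [338.4 140.   33.2  57.5 961.5] [ 0.683 -0.105] [ 0.673 -0.098]
top red [336.4 209.2  17.9  19.9 261.5] [ 0.446 -0.092] [ 0.443 -0.085]
top red [271.9 165.2  26.4  26.8 531.5] [0.594 0.121] [0.587 0.122]
top red [ 422.2  170.2   34.4   58.6 1080.5] [ 0.579 -0.38 ] [ 0.572 -0.365]
scene green [200.1 252.4  30.6  43.4 326. ] [ 0.696 -0.11 ] [ 0.726 -0.114]
scene green [306.7 189.9  13.2  21.   74.5] [0.524 0.376] [0.559 0.356]
scene red [116.4 255.5  24.3  47.8 394.5] [ 0.61  -0.378] [ 0.642 -0.374]
scene red [253.2 217.6  17.5  23.8 173.5] [0.599 0.118] [0.632 0.106]
scene red [232.6 191.8  10.8  12.3  58. ] [0.429 0.093] [0.467 0.082]
scene red [ 57.6  77.4   5.2  50.3 132.5] [-1.    -0.573] [-0.916 -0.563]
scene red [66.5 56.5  5.3 16.5 53. ] [-1.342 -0.519] [-1.247 -0.51 ]
```

View pics/topzoom.png

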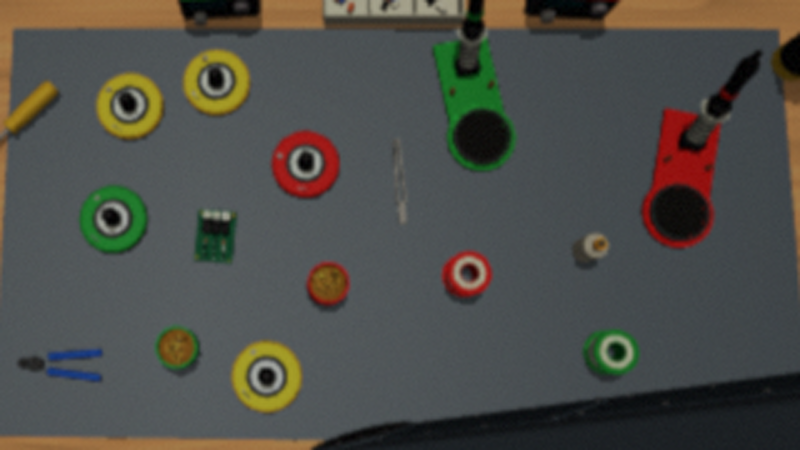

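The zoom shows these centres, in zoom pixels:
- **Reels:** green (616,352), red (469,273).
- **Cleaners:** red (329,283), green (178,347).
- **Seats:** green (483,136), red (680,213).
- **Hubs:** green near (113,218), red near (306,163).

Run:
```python
from h import *
c=pickle.load(open("pics/top0.pkl","rb"))
for n,p,z in [("reel_g",(616,352),.044),("reel_r",(469,273),.044),("cl_r",(329,283),.042),("cl_g",(178,347),.042),("seat_g",(483,136),.012),("seat_r",(680,213),.012),("iron_g",(468,62),.02),("iron_r",(695,135),.02),("stand_g",(112,218),.012),("stand_r",(305,163),.012),("flux",(598,243),.06),("relay",(216,237),.015),("yel",(266,376),.012)]:
    q=onz(c,(150+(p[0]+.5)/2.5-.5,100+(p[1]+.5)/2.5-.5),z); print(n,np.round(q,3))
from rig import robot
print(R.from_quat(robot.get_obs()["tool_rot"]).as_matrix().round(3).tolist())
```

```text
reel_g [ 0.346 -0.27   0.044]
reel_r [ 0.444 -0.088  0.044]
cl_r [0.43  0.091 0.042]
cl_g [0.346 0.284 0.042]
seat_g [ 0.633 -0.118  0.012]
seat_r [ 0.529 -0.374  0.012]
iron_g [ 0.734 -0.099  0.02 ]
iron_r [ 0.633 -0.397  0.02 ]
stand_g [0.518 0.38  0.012]
stand_r [0.595 0.121 0.012]
flux [ 0.482 -0.248  0.06 ]
relay [0.493 0.24  0.015]
yel [0.311 0.172 0.012]
[[0.902, 0.431, -0.0], [0.431, -0.902, 0.002], [0.0, -0.002, -1.0]]
```

Emit:
move_arm(
  commands=[
    {"hand":8.7,"travel":[0,0,0],"twist":[0,0,6.4]},
    {"hand":8.7,"travel":[0,0,0],"twist":[0,0,6.4]},
    {"hand":8.7,"travel":[0,0,0],"twist":[0,0,6.4]},
    {"hand":8.7,"travel":[0,0,0],"twist":[0,0,6.3]},
  ],
)

```text
time: 0.48
position: [0.2694, -0.5636, 0.2361]
tool_rot: [1.0, -0.002, -0.0, -0.0]
ft_force: [1.1, 0.3, -0.7]
grip_width: 0.087
grip_force: 0.0
```

Emit:
move_arm(
  commands=[
    {"hand":8.7,"travel":[0.7,-3.6,-0.3],"twist":[0,0,0]},
    {"hand":8.7,"travel":[0.7,-3.6,0],"twist":[0,0,0]},
    {"hand":8.7,"travel":[0.7,-3.6,0],"twist":[0,0,0]},
    {"hand":8.7,"travel":[0.7,-3.6,0],"twist":[0,0,0]},
    {"hand":8.7,"travel":[0.7,-3.6,0],"twist":[0,0,0]},
  ],
)

```text
time: 0.9
position: [0.3043, -0.382, 0.2393]
tool_rot: [1.0, 0.0, -0.0, -0.0]
ft_force: [0.5, 0.6, 0.2]
grip_width: 0.0872
grip_force: 0.0
```

Emit:
move_arm(
  commands=[
    {"hand":8.7,"travel":[0.7,-3.6,0],"twist":[0,0,0]},
    {"hand":8.7,"travel":[0.7,-3.6,0],"twist":[0,0,0]},
    {"hand":8.7,"travel":[0.7,-3.6,0],"twist":[0,0,0]},
    {"hand":8.7,"travel":[0,0,0],"twist":[0,0,0]},
    {"hand":8.7,"travel":[0,0,0],"twist":[0,0,0]},
  ],
)

```text
time: 1.32
position: [0.3253, -0.2739, 0.2396]
tool_rot: [1.0, 0.002, -0.0, -0.0]
ft_force: [1.1, -0.1, 0.4]
grip_width: 0.0871
grip_force: 0.0
```

```bash
cat > look.py <<'E'
import sys
from h import *
from rig import robot
def look(name,cam="wrist"):
    o=robot.get_obs(); c=robot.camera(cam)
    c["T"]=toolT(o)@np.array(c["T_tool_cam"]) if cam=="wrist" else np.array(c["extrinsics"])
    c["obs"]=o
    pickle.dump(c,open(f"pics/{name}.pkl","wb"))
    cv2.imwrite(f"pics/{name}.png",cv2.cvtColor(c["frame"],cv2.COLOR_RGB2BGR)); return c
if __name__=="__main__":
    c=look(sys.argv[1]); o=c["obs"]; print(np.round(o["position"],4))
    for k,m in masks(c).items():
        if k=="dark": continue
        for b in blobs(m,400):
            (x,y),(w,h),a=cv2.fitEllipse(cv2.convexHull(b)); print(k,np.round([x,y,w,h]),*[np.round(onz(c,(x,y),z,c["T"])[:2],4) for z in (.012,.043)])
    h=cv2.cvtColor(c["frame"],cv2.COLOR_RGB2HSV); m=((h[...,1]<60)&(h[...,2]>150)).astype(np.uint8)
    for b in blobs(m,150):
        (x,y),(w,h),a=cv2.fitEllipse(cv2.convexHull(b)); print("white",np.round([x,y,w,h]),np.round(onz(c,(x,y),.044,c["T"])[:2],4))
E
python3 look.py w1
```

```text
[ 0.3253 -0.2739  0.2396]
green [253. 148.  50.  51.] [ 0.3446 -0.2722] [ 0.3485 -0.2724]
green [514.  32.  42. 113.] [ 0.4748 -0.5607] [ 0.468  -0.5371]
red [85. 55. 57. 77.] [ 0.4494 -0.0824] [ 0.4447 -0.0983]
red [349. -18.  76.  84.] [ 0.5229 -0.3746] [ 0.5121 -0.3664]
white [253. 149.  36.  36.] [ 0.3477 -0.2722]
white [76. 53. 37. 43.] [ 0.4464 -0.0905]
white [232.  13.  32.  34.] [ 0.4839 -0.251 ]
```

View pics/w1.png

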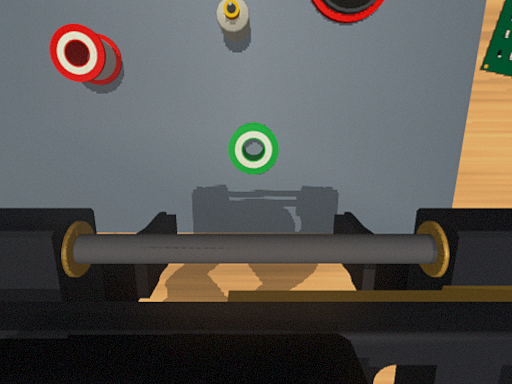

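The wrist view shows the green reel at (253,149), the red reel at (76,53), the flux bottle at (232,13), and the red seat at the top edge. The two cameras agree to about 2 mm. Next I'll grip the green reel.

Emit:
move_arm(
  commands=[
    {"hand":8.7,"travel":[1.1,-0.1,3.6],"twist":[0,0,0]},
    {"hand":8.7,"travel":[1.1,-0.1,3.6],"twist":[0,0,0]},
    {"hand":8.7,"travel":[0,0,3.6],"twist":[0,0,0]},
    {"hand":8.7,"travel":[0,0,3.6],"twist":[0,0,0]},
    {"hand":8.7,"travel":[0,0,3.6],"twist":[0,0,0]},
  ],
)

```text
time: 1.78
position: [0.348, -0.2763, 0.0578]
tool_rot: [1.0, -0.0, 0.001, 0.001]
ft_force: [-0.3, -0.0, 0.7]
grip_width: 0.0867
grip_force: 0.0
```

Emit:
move_arm(
  commands=[
    {"hand":8.7,"travel":[0,0,2.0],"twist":[0,0,0]},
    {"hand":8.7,"travel":[0,0,1.7],"twist":[0,0,0]},
    {"hand":4.5,"travel":[0,0,0],"twist":[0,0,0]},
    {"hand":4.5,"travel":[0,0,0],"twist":[0,0,0]},
    {"hand":4.5,"travel":[0,0,0],"twist":[0,0,0]},
  ],
  force=45,
)

```text
time: 2.2
position: [0.3477, -0.2753, 0.0229]
tool_rot: [1.0, -0.0, 0.0, 0.001]
ft_force: [0.9, -0.6, 0.1]
grip_width: 0.0742
grip_force: 0.0
```

Emit:
move_arm(
  commands=[
    {"hand":4.5,"travel":[0,0,0],"twist":[0,0,0]},
    {"hand":4.5,"travel":[0,0,0],"twist":[0,0,0]},
    {"hand":4.5,"travel":[0,0,0],"twist":[0,0,0]},
  ],
)

```text
time: 2.45
position: [0.3476, -0.2741, 0.0236]
tool_rot: [1.0, 0.0, 0.001, 0.001]
ft_force: [0.1, 1.1, 1.8]
grip_width: 0.0553
grip_force: 0.5
```

Emit:
move_arm(
  commands=[
    {"hand":4.5,"travel":[0,0,0],"twist":[0,0,0]},
    {"hand":4.5,"travel":[0,0,0],"twist":[0,0,0]},
    {"hand":4.5,"travel":[0,0,-1],"twist":[0,0,0]},
    {"hand":4.5,"travel":[0,0,-3],"twist":[0,0,0]},
    {"hand":4.5,"travel":[0,0,-3.5],"twist":[0,0,0]},
  ],
)

```text
time: 2.87
position: [0.3464, -0.2727, 0.0972]
tool_rot: [1.0, 0.0, -0.001, -0.002]
ft_force: [0.3, -0.4, -1.6]
grip_width: 0.0545
grip_force: 45.0
```

Emit:
move_arm(
  commands=[
    {"hand":4.5,"travel":[0,0,-3.5],"twist":[0,0,0]},
    {"hand":4.5,"travel":[0,0,-3.5],"twist":[0,0,0]},
    {"hand":4.5,"travel":[0,0,-3.5],"twist":[0,0,0]},
    {"hand":4.5,"travel":[0.7,-2,0],"twist":[0,0,0]},
    {"hand":4.5,"travel":[0.7,-3.8,0],"twist":[0,0,0]},
  ],
)

```text
time: 3.28
position: [0.3643, -0.2206, 0.2057]
tool_rot: [1.0, -0.002, 0.004, 0.005]
ft_force: [1.5, 0.6, -1.3]
grip_width: 0.0542
grip_force: 45.0
```

Emit:
move_arm(
  commands=[
    {"hand":4.5,"travel":[0.7,-3.8,0],"twist":[0,0,0]},
    {"hand":4.5,"travel":[0.7,-3.8,0],"twist":[0,0,0]},
    {"hand":4.5,"travel":[0.7,-3.8,0],"twist":[0,0,0]},
    {"hand":4.5,"travel":[0.7,-3.8,0],"twist":[0,0,0]},
    {"hand":4.5,"travel":[0.7,-3.8,0],"twist":[0,0,0]},
  ],
)

```text
time: 3.7
position: [0.3957, -0.0239, 0.2028]
tool_rot: [1.0, 0.0, 0.0, 0.0]
ft_force: [0.5, 0.6, -1.4]
grip_width: 0.0542
grip_force: 45.0
```

Emit:
move_arm(
  commands=[
    {"hand":4.5,"travel":[0.7,-3.8,0],"twist":[0,0,0]},
    {"hand":4.5,"travel":[0.7,-3.8,0],"twist":[0,0,0]},
    {"hand":4.5,"travel":[0.7,-3.8,0],"twist":[0,0,0]},
    {"hand":4.5,"travel":[0.7,-3.8,0],"twist":[0,0,0]},
    {"hand":4.5,"travel":[0.7,-3.8,0],"twist":[0,0,0]},
  ],
)

```text
time: 4.12
position: [0.4304, 0.1663, 0.2027]
tool_rot: [1.0, 0.001, 0.0, 0.0]
ft_force: [0.6, -1.3, -2.1]
grip_width: 0.0544
grip_force: 45.0
```

Emit:
move_arm(
  commands=[
    {"hand":4.5,"travel":[0.7,-3.8,0],"twist":[0,0,0]},
    {"hand":4.5,"travel":[0.7,-3.8,0],"twist":[0,0,0]},
    {"hand":4.5,"travel":[0.7,-3.8,0],"twist":[0,0,0]},
    {"hand":4.5,"travel":[0.7,-3.8,0],"twist":[0,0,0]},
    {"hand":4.5,"travel":[0.7,-3.8,0],"twist":[0,0,0]},
  ],
)

```text
time: 4.53
position: [0.4651, 0.3562, 0.2025]
tool_rot: [1.0, 0.001, -0.0, 0.0]
ft_force: [0.8, -1.1, -1.2]
grip_width: 0.0543
grip_force: 45.0
```

Emit:
move_arm(
  commands=[
    {"hand":4.5,"travel":[0.7,-2.4,0],"twist":[0,0,0]},
    {"hand":4.5,"travel":[0,0,0],"twist":[0,0,0]},
    {"hand":4.5,"travel":[0,0,0],"twist":[0,0,0]},
  ],
)

```text
time: 4.78
position: [0.4721, 0.3793, 0.2021]
tool_rot: [1.0, 0.002, -0.0, 0.0]
ft_force: [-0.6, -0.7, -1.7]
grip_width: 0.0547
grip_force: 45.0
```

```bash
python3 look.py w2; python3 -c "
from rig import robot;o=robot.get_obs();print(o['grip_width'],o['grip_force'],o['ft_force'],o['q'])"
```

```text
[0.4721 0.3793 0.2021]
0.054138180897332855 44.98851978911716 [ 0.35684485 -0.49154432 -1.71090162] [ 4.91100557e-01  5.40818411e-01  1.51924062e+00 -5.93487603e-04
  1.08358654e+00  2.06012541e+00]Traceback (most recent call last):
  File "look.py", line 15, in <module>
    (x,y),(w,h),a=cv2.fitEllipse(cv2.convexHull(b)); print(k,np.round([x,y,w,h]),*[np.round(onz(c,(x,y),z,c["T"])[:2],4) for z in (.012,.043)])
                  ~~~~~~~~~~~~~~^^^^^^^^^^^^^^^^^^^
cv2.error: OpenCV(4.12.0) /io/opencv/modules/imgproc/src/shapedescr.cpp:361: error: (-201:Incorrect size of input array) There should be at least 5 points to fit the ellipse in function 'fitEllipseNoDirect'
```

View pics/w2.png

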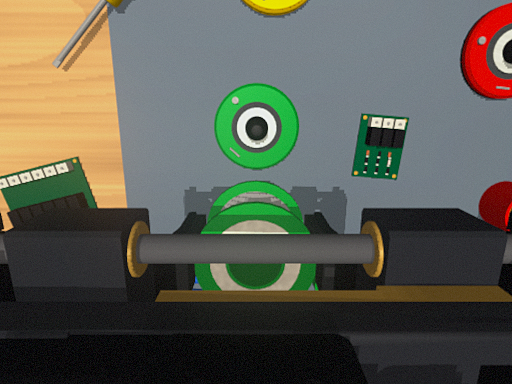

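The held reel is centred between the fingers at about (256,260), and the green base is at (257,126) with the hub on its axis.

```bash
sed -i 's/cv2.contourArea(x)>amin\]/cv2.contourArea(x)>amin and len(cv2.convexHull(x))>=6]/' h.py
cat > base.py <<'E'
import sys
from h import *
# base disc: ellipse on hull of the colour blob nearest a pixel; hub nose check from dark blob inside
def base(c,col,px):
    bs=blobs(masks(c)[col],400)
    b=min(bs,key=lambda b:np.linalg.norm(b.reshape(-1,2).mean(0)-px))
    (x,y),(w,h),a=cv2.fitEllipse(cv2.convexHull(b)); return (x,y,w,h),onz(c,(x,y),.012,c["T"])
if __name__=="__main__":
    c=pickle.load(open(f"pics/{sys.argv[1]}.pkl","rb")); print(base(c,sys.argv[2],(float(sys.argv[3]),float(sys.argv[4]))))
E
python3 base.py w2 green 257 126
python3 - <<'E'
from h import *
c=pickle.load(open("pics/w2.pkl","rb")); g=cv2.cvtColor(c["frame"],cv2.COLOR_RGB2HSV)
m=((g[...,1]<60)&(g[...,2]>150)).astype(np.uint8)
for b in blobs(m,100): 
    (x,y),s,a=cv2.fitEllipse(cv2.convexHull(b)); print(x,y,s,onz(c,(x,y),.014,c["T"]))
d=(g[...,2]<60).astype(np.uint8)
for b in blobs(d[100:160,220:290].copy(),30):
    (x,y),s,a=cv2.fitEllipse(cv2.convexHull(b)); print('dark',x+220,y+100,s,[onz(c,(x+220,y+100),z,c["T"])[:2] for z in (.03,.054)])
E
```

```text
((256.21820068359375, 125.78846740722656, 84.45016479492188, 86.04395294189453), array([0.52029794, 0.37718537, 0.012     ]))
278.28631591796875 283.6652526855469 (21.914247512817383, 57.8134765625) [0.3328093 0.3497146 0.014    ]
229.54986572265625 281.952880859375 (20.95391845703125, 53.38143539428711) [0.33494021 0.40860129 0.014     ]
254.76824951171875 251.6177520751953 (62.72945785522461, 81.34390258789062) [0.37490057 0.37828107 0.014     ]
256.1844482421875 127.07108306884766 (39.582130432128906, 40.3426628112793) [0.51906649 0.37722497 0.014     ]
512.58837890625 50.269798278808594 (36.65314865112305, 46.52106475830078) [0.59576715 0.1201146  0.014     ]
77.87161254882812 33.23887634277344 (9.682210922241211, 84.2208480834961) [0.61008641 0.55443149 0.014     ]
dark 256.4089660644531 127.93733215332031 (21.346263885498047, 23.2061824798584) [array([0.51914378, 0.37706766]), array([0.5206193 , 0.37719578])]
```

Emit:
move_arm(
  commands=[
    {"hand":4.5,"travel":[2.0,0.1,2],"twist":[0,0,0]},
    {"hand":4.5,"travel":[2.0,0.1,3],"twist":[0,0,0]},
    {"hand":4.5,"travel":[0.8,0,3],"twist":[0,0,0]},
    {"hand":4.5,"travel":[0,0,1.5],"twist":[0,0,0]},
    {"hand":4.5,"travel":[0,0,0],"twist":[0,0,0]},
  ],
)

```text
time: 5.25
position: [0.518, 0.3727, 0.1032]
tool_rot: [1.0, -0.001, -0.005, 0.002]
ft_force: [-1.2, -0.4, -1.5]
grip_width: 0.0543
grip_force: 45.0
```

```bash
python3 -c "
from rig import robot
for i in range(4):
  o=robot.get_obs();print(o['position'],o['ft_force'],o['tool_rot'])
  robot.camera('wrist')"
```

```text
[0.51804334 0.37272333 0.10324413] [-1.20083393 -0.37380006 -1.49762552] [ 9.99985647e-01 -9.50901102e-04 -4.68558639e-03  2.41783090e-03]
[0.5189588  0.37372032 0.1054421 ] [-1.05117032 -0.81203666 -0.38303153] [ 9.99993935e-01 -6.48671085e-04 -3.04361768e-03  1.56382293e-03]
[0.52014214 0.37478845 0.10725225] [ 0.27965408  0.47745182 -0.34902753] [ 9.99999118e-01 -3.46398897e-04 -1.13261828e-03  6.01000246e-04]
[0.52096536 0.37556762 0.10848422] [ 0.24080572 -0.39723674 -1.36861597] [ 9.99999964e-01 -1.10072718e-04  2.34256499e-04 -7.43430384e-05]
```

Emit:
move_arm(
  commands=[
    {"hand":4.5,"travel":[0,0,0],"twist":[0,0,0]},
    {"hand":4.5,"travel":[0,0,0],"twist":[0,0,0]},
    {"hand":4.5,"travel":[0,0,0],"twist":[0,0,0]},
  ],
)

```text
time: 5.7
position: [0.5212, 0.3767, 0.1089]
tool_rot: [1.0, 0.001, 0.001, -0.0]
ft_force: [-0.2, 0.0, -0.7]
grip_width: 0.0546
grip_force: 45.0
```

Emit:
move_arm(
  commands=[
    {"hand":4.5,"travel":[-0.1,0,1.5],"twist":[0,0,0]},
    {"hand":4.5,"travel":[0,0,1.5],"twist":[0,0,0]},
    {"hand":4.5,"travel":[0,0,1.2],"twist":[0,0,0]},
    {"hand":4.5,"travel":[0,0,0.6],"twist":[0,0,0]},
    {"hand":4.5,"travel":[0,0,0],"twist":[0,0,0]},
  ],
  force=60,
)

```text
time: 6.12
position: [0.5195, 0.3769, 0.0584]
tool_rot: [1.0, 0.0, -0.0, -0.0]
ft_force: [-1.0, 3.0, -2.8]
grip_width: 0.0543
grip_force: 60.0
```

Emit:
move_arm(
  commands=[
    {"hand":4.5,"travel":[0,0,0.6],"twist":[0,0,0]},
    {"hand":4.5,"travel":[0,0,0.4],"twist":[0,0,0]},
    {"hand":4.5,"travel":[0,0,0.2],"twist":[0,0,0]},
    {"hand":4.5,"travel":[0,0,0],"twist":[0,0,0]},
    {"hand":4.5,"travel":[0,0,0],"twist":[0,0,0]},
  ],
)

```text
time: 6.53
position: [0.5197, 0.3774, 0.0476]
tool_rot: [1.0, 0.0, 0.0, -0.001]
ft_force: [-1.9, 4.8, -1.5]
grip_width: 0.054
grip_force: 60.0
```

Emit:
move_arm(
  commands=[
    {"hand":4.5,"travel":[0,-0.05,0.3],"twist":[0,0,0]},
    {"hand":4.5,"travel":[0,0,0.2],"twist":[0,0,0]},
    {"hand":4.5,"travel":[0,0,0],"twist":[0,0,0]},
  ],
)

```text
time: 6.78
position: [0.5197, 0.3777, 0.0426]
tool_rot: [1.0, 0.0, 0.0, -0.001]
ft_force: [-2.0, 5.2, -0.0]
grip_width: 0.0541
grip_force: 60.0
```

Emit:
move_arm(
  commands=[
    {"hand":4.5,"travel":[0,0,0.2],"twist":[0,0,0]},
    {"hand":4.5,"travel":[0,0,0],"twist":[0,0,0]},
    {"hand":4.5,"travel":[0,0,0],"twist":[0,0,0]},
  ],
)

```text
time: 7.03
position: [0.5196, 0.3778, 0.0409]
tool_rot: [1.0, 0.0, 0.0, -0.001]
ft_force: [-2.0, 5.9, 1.0]
grip_width: 0.054
grip_force: 60.0
```

Emit:
move_arm(
  commands=[
    {"hand":4.5,"travel":[-0.05,-0.1,0.1],"twist":[0,0,0]},
    {"hand":4.5,"travel":[0,0,0.1],"twist":[0,0,0]},
    {"hand":4.5,"travel":[0,0,0],"twist":[0,0,0]},
  ],
)

```text
time: 7.28
position: [0.5195, 0.378, 0.0392]
tool_rot: [1.0, 0.0, 0.0, -0.0]
ft_force: [-2.4, 3.4, 5.1]
grip_width: 0.0542
grip_force: 60.0
```

Emit:
move_arm(
  commands=[
    {"hand":4.5,"travel":[0,0,0.15],"twist":[0,0,0]},
    {"hand":4.5,"travel":[0,0,0],"twist":[0,0,0]},
    {"hand":4.5,"travel":[0,0,0],"twist":[0,0,0]},
  ],
)

```text
time: 7.53
position: [0.5196, 0.378, 0.0382]
tool_rot: [1.0, 0.0, 0.0, -0.0]
ft_force: [-2.3, 2.2, 7.9]
grip_width: 0.0541
grip_force: 60.0
```

Emit:
move_arm(
  commands=[
    {"hand":4.5,"travel":[0,0,0.15],"twist":[0,0,0]},
    {"hand":4.5,"travel":[0,0,0.1],"twist":[0,0,0]},
    {"hand":4.5,"travel":[0,0,0],"twist":[0,0,0]},
  ],
)

```text
time: 7.78
position: [0.5196, 0.378, 0.0375]
tool_rot: [1.0, 0.0, 0.001, -0.0]
ft_force: [-5.4, 1.7, 16.2]
grip_width: 0.0543
grip_force: 60.0
```

Emit:
move_arm(
  commands=[
    {"hand":4.5,"travel":[0,0,0.15],"twist":[0,0,0]},
    {"hand":4.5,"travel":[0,0,0],"twist":[0,0,0]},
    {"hand":4.5,"travel":[0,0,0],"twist":[0,0,0]},
  ],
)

```text
time: 8.03
position: [0.5196, 0.378, 0.0374]
tool_rot: [1.0, 0.001, 0.001, -0.0]
ft_force: [-8.0, 0.1, 24.8]
grip_width: 0.0542
grip_force: 60.0
```

Emit:
move_arm(
  commands=[
    {"hand":4.5,"travel":[0,0,0.15],"twist":[0,0,0]},
    {"hand":4.5,"travel":[0,0,0],"twist":[0,0,0]},
    {"hand":4.5,"travel":[0,0,0],"twist":[0,0,0]},
  ],
)

```text
time: 8.28
position: [0.5196, 0.3781, 0.0373]
tool_rot: [1.0, 0.001, 0.001, -0.0]
ft_force: [-9.3, -1.6, 31.9]
grip_width: 0.0544
grip_force: 60.0
```

Emit:
move_arm(
  commands=[
    {"hand":4.5,"travel":[0,0,-0.25],"twist":[0,0,0]},
    {"hand":4.5,"travel":[0,0,-0.15],"twist":[0,0,0]},
    {"hand":8.7,"travel":[0,0,0],"twist":[0,0,0]},
    {"hand":8.7,"travel":[0,0,0],"twist":[0,0,0]},
    {"hand":8.7,"travel":[0,0,0],"twist":[0,0,0]},
  ],
)

```text
time: 8.7
position: [0.5195, 0.3769, 0.0349]
tool_rot: [1.0, 0.0, -0.0, 0.001]
ft_force: [-0.3, -0.5, 1.2]
grip_width: 0.0671
grip_force: 0.0
```

Emit:
move_arm(
  commands=[
    {"hand":8.7,"travel":[0,0,0],"twist":[0,0,0]},
    {"hand":8.7,"travel":[0,0,0],"twist":[0,0,0]},
    {"hand":8.7,"travel":[0,0,0],"twist":[0,0,0]},
    {"hand":8.7,"travel":[0,0,0],"twist":[0,0,0]},
    {"hand":8.7,"travel":[0,0,0],"twist":[0,0,0]},
  ],
)

```text
time: 9.12
position: [0.5193, 0.3777, 0.0353]
tool_rot: [1.0, 0.0, -0.0, 0.0]
ft_force: [-0.4, -0.2, -0.7]
grip_width: 0.0864
grip_force: 0.0
```

Emit:
move_arm(
  commands=[
    {"hand":8.7,"travel":[0,0,-3],"twist":[0,0,0]},
    {"hand":8.7,"travel":[0,0,-4.1],"twist":[0,0,0]},
    {"hand":8.7,"travel":[0,0,-4.1],"twist":[0,0,0]},
    {"hand":8.7,"travel":[0,0,-4.1],"twist":[0,0,0]},
    {"hand":8.7,"travel":[0,0,-4.1],"twist":[0,0,0]},
  ],
)

```text
time: 9.53
position: [0.5189, 0.3776, 0.2313]
tool_rot: [1.0, 0.0, -0.0, 0.0]
ft_force: [1.2, 0.4, -0.3]
grip_width: 0.0869
grip_force: 0.0
```

Emit:
move_arm(
  commands=[
    {"hand":8.7,"travel":[-3.3,1.5,0],"twist":[0,0,0]},
    {"hand":8.7,"travel":[-3.3,1.5,0],"twist":[0,0,0]},
    {"hand":8.7,"travel":[-3.3,1.5,0],"twist":[0,0,0]},
    {"hand":8.7,"travel":[-3.3,1.5,0],"twist":[0,0,0]},
    {"hand":8.7,"travel":[-3.3,1.5,0],"twist":[0,0,0]},
  ],
)

```text
time: 9.95
position: [0.3527, 0.3018, 0.2297]
tool_rot: [1.0, 0.0, 0.0, -0.0]
ft_force: [-0.4, 0.1, 0.9]
grip_width: 0.0869
grip_force: 0.0
```

Emit:
move_arm(
  commands=[
    {"hand":8.7,"travel":[-3,1.8,0],"twist":[0,0,0]},
    {"hand":8.7,"travel":[0,0,0],"twist":[0,0,0]},
    {"hand":8.7,"travel":[0,0,0],"twist":[0,0,0]},
    {"hand":8.7,"travel":[0,0,0],"twist":[0,0,0]},
  ],
)

```text
time: 10.28
position: [0.3255, 0.2852, 0.2302]
tool_rot: [1.0, 0.0, 0.001, -0.001]
ft_force: [1.0, -0.0, -0.3]
grip_width: 0.0875
grip_force: 0.0
```

```bash
python3 look.py w3
```

```text
[0.3255 0.2852 0.2302]
green [255. 150.  49.  50.] [0.345 0.285] [0.349 0.285]
green [ 44. 154.  11.  14.] [0.34   0.5348] [0.3444 0.5136]
green [295.  21.  55.  63.] [0.4835 0.2415] [0.4757 0.2451]
green [168. -16.  85.  97.] [0.5182 0.3761] [0.5075 0.3684]
red [438.  69.  54.  75.] [0.4343 0.0816] [0.4307 0.0987]
white [352. 177.  33.  36.] [0.3186 0.1785]
```

View pics/w3.png

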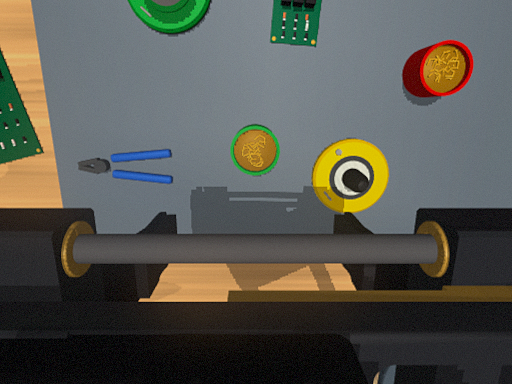

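The green cleaner is at (255,150) and well clear of the yellow decoy at (352,177). The green stand is at the top edge with the reel on it.

Emit:
move_arm(
  commands=[
    {"hand":8.7,"travel":[1.2,0,3.5],"twist":[0,0,0]},
    {"hand":8.7,"travel":[1.1,0,4],"twist":[0,0,0]},
    {"hand":8.7,"travel":[0,0,4],"twist":[0,0,0]},
    {"hand":8.7,"travel":[0,0,4],"twist":[0,0,0]},
    {"hand":8.7,"travel":[0,0,3],"twist":[0,0,0]},
  ],
)

```text
time: 10.75
position: [0.349, 0.2851, 0.0415]
tool_rot: [1.0, 0.0, 0.0, -0.0]
ft_force: [-0.4, -0.0, 0.1]
grip_width: 0.087
grip_force: 0.0
```

Emit:
move_arm(
  commands=[
    {"hand":8.7,"travel":[0,0,1.8],"twist":[0,0,0]},
    {"hand":8.7,"travel":[0,0,0],"twist":[0,0,0]},
    {"hand":4.5,"travel":[0,0,0],"twist":[0,0,0]},
    {"hand":4.5,"travel":[0,0,0],"twist":[0,0,0]},
    {"hand":4.5,"travel":[0,0,0],"twist":[0,0,0]},
  ],
  force=35,
)

```text
time: 11.17
position: [0.3488, 0.2854, 0.0277]
tool_rot: [1.0, 0.0, 0.002, -0.001]
ft_force: [0.2, 0.2, 0.1]
grip_width: 0.074
grip_force: 0.0
```

Emit:
move_arm(
  commands=[
    {"hand":4.5,"travel":[0,0,0],"twist":[0,0,0]},
    {"hand":4.5,"travel":[0,0,0],"twist":[0,0,0]},
    {"hand":4.5,"travel":[0,0,0],"twist":[0,0,0]},
    {"hand":4.5,"travel":[0,0,0],"twist":[0,0,0]},
    {"hand":4.5,"travel":[0,0,0],"twist":[0,0,0]},
  ],
)

```text
time: 11.58
position: [0.3479, 0.285, 0.0275]
tool_rot: [1.0, 0.0, 0.001, -0.0]
ft_force: [0.2, 0.2, 6.8]
grip_width: 0.0533
grip_force: 35.0
```

Emit:
move_arm(
  commands=[
    {"hand":4.5,"travel":[0,0,-2],"twist":[0,0,0]},
    {"hand":4.5,"travel":[0,0,-4],"twist":[0,0,0]},
    {"hand":4.5,"travel":[0,0,-4],"twist":[0,0,0]},
    {"hand":4.5,"travel":[0,0,-4],"twist":[0,0,0]},
    {"hand":4.5,"travel":[0,0,-3],"twist":[0,0,0]},
  ],
)

```text
time: 12.0
position: [0.3474, 0.2847, 0.1994]
tool_rot: [1.0, 0.0, 0.001, -0.001]
ft_force: [1.1, 0.9, -1.6]
grip_width: 0.0536
grip_force: 35.0
```

Emit:
move_arm(
  commands=[
    {"hand":4.5,"travel":[2.1,3.6,0],"twist":[0,0,0]},
    {"hand":4.5,"travel":[2.1,3.6,0],"twist":[0,0,0]},
    {"hand":4.5,"travel":[2.1,3.6,0],"twist":[0,0,0]},
    {"hand":4.5,"travel":[2.1,3.6,0],"twist":[0,0,0]},
    {"hand":4.5,"travel":[2.1,3.6,0],"twist":[0,0,0]},
  ],
)

```text
time: 12.42
position: [0.4524, 0.1032, 0.1967]
tool_rot: [1.0, 0.001, -0.0, -0.0]
ft_force: [1.7, -0.6, -1.5]
grip_width: 0.0532
grip_force: 35.0
```

Emit:
move_arm(
  commands=[
    {"hand":4.5,"travel":[2.1,3.6,0],"twist":[0,0,0]},
    {"hand":4.5,"travel":[2.1,3.6,0],"twist":[0,0,0]},
    {"hand":4.5,"travel":[2.1,3.6,0],"twist":[0,0,0]},
    {"hand":4.5,"travel":[2.1,3.6,0],"twist":[0,0,0]},
    {"hand":4.5,"travel":[2.1,3.6,0],"twist":[0,0,0]},
  ],
)

```text
time: 12.83
position: [0.5575, -0.0769, 0.1963]
tool_rot: [1.0, 0.0, -0.001, -0.0]
ft_force: [-0.3, 1.1, -2.6]
grip_width: 0.0534
grip_force: 35.0
```

Emit:
move_arm(
  commands=[
    {"hand":4.5,"travel":[2.1,4,0],"twist":[0,0,0]},
    {"hand":4.5,"travel":[0,0,0],"twist":[0,0,0]},
    {"hand":4.5,"travel":[0,0,0],"twist":[0,0,0]},
    {"hand":4.5,"travel":[0,0,0],"twist":[0,0,0]},
  ],
)

```text
time: 13.17
position: [0.5756, -0.1115, 0.1958]
tool_rot: [1.0, -0.0, -0.001, -0.001]
ft_force: [-1.1, 1.0, -1.6]
grip_width: 0.0534
grip_force: 35.0
```

```bash
python3 look.py w4
```

```text
[ 0.5756 -0.1115  0.1958]
green [255. 253. 111. 146.] [ 0.4777 -0.1122] [ 0.4931 -0.1122]
green [251.  66. 107. 192.] [ 0.6828 -0.1078] [ 0.6791 -0.1082]
red [ 42. 150.  80.  93.] [0.598  0.1155] [0.6022 0.0942]
red [486. 144.  80. 149.] [ 0.6051 -0.3569] [ 0.6086 -0.3341]
white [ 38. 152.  37.  43.] [0.6002 0.098 ]
white [140. 100. 233. 277.] [ 0.649  -0.0049]
```

View pics/w4.png

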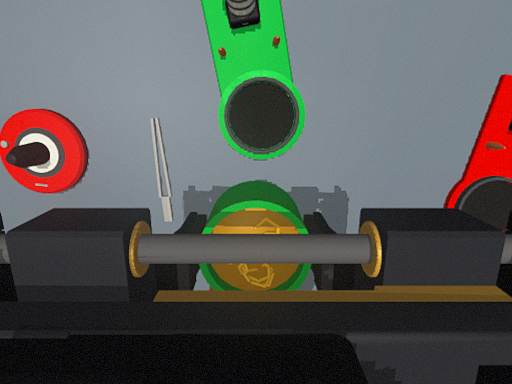

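The green seat ring is at (262,115), and the cleaner is held straight at (255,250).

```bash
cat > seat.py <<'E'
import sys
from h import *
c=pickle.load(open(f"pics/{sys.argv[1]}.pkl","rb")); px=(int(sys.argv[3]),int(sys.argv[4])); 
m=1-masks(c)[sys.argv[2]]
g=cv2.cvtColor(c["frame"],cv2.COLOR_RGB2HSV); m=(m&(g[...,2]<110)).astype(np.uint8)
n,l=cv2.connectedComponents(m,connectivity=4); b=blobs((l==l[px[1],px[0]]).astype(np.uint8),10)[0]
(x,y),s,a=cv2.fitEllipse(cv2.convexHull(b)); p=onz(c,(x,y),.014,c["T"]); t=c["obs"]["position"]
print(np.round([x,y,*s],1),p.round(4),"tool travel cm",np.round([(p[0]-t[0])*100,-(p[1]-t[1])*100],2))
E
python3 seat.py w4 green 262 115
```

```text
[261.5 114.9  74.1  76.5] [ 0.6349 -0.1188  0.014 ] tool travel cm [5.93 0.73]
```

Emit:
move_arm(
  commands=[
    {"hand":4.5,"travel":[3,0.3,1],"twist":[0,0,0]},
    {"hand":4.5,"travel":[2.9,0.4,3],"twist":[0,0,0]},
    {"hand":4.5,"travel":[0,0,4],"twist":[0,0,0]},
    {"hand":4.5,"travel":[0,0,4],"twist":[0,0,0]},
    {"hand":4.5,"travel":[0,0,1.5],"twist":[0,0,0]},
  ],
)

```text
time: 13.63
position: [0.6315, -0.1154, 0.0563]
tool_rot: [1.0, 0.002, -0.005, -0.002]
ft_force: [-1.7, -0.1, -1.9]
grip_width: 0.0532
grip_force: 35.0
```

Emit:
move_arm(
  commands=[
    {"hand":4.5,"travel":[0,0,0],"twist":[0,0,0]},
    {"hand":4.5,"travel":[0,0,0],"twist":[0,0,0]},
    {"hand":4.5,"travel":[0,0,0],"twist":[0,0,0]},
  ],
)

```text
time: 13.88
position: [0.6368, -0.1183, 0.0634]
tool_rot: [1.0, 0.001, 0.001, 0.0]
ft_force: [0.5, -0.5, -1.4]
grip_width: 0.0534
grip_force: 35.0
```

Emit:
move_arm(
  commands=[
    {"hand":4.5,"travel":[-0.15,0,0.9],"twist":[0,0,0]},
    {"hand":4.5,"travel":[0,0,0.9],"twist":[0,0,0]},
    {"hand":4.5,"travel":[0,0,0.6],"twist":[0,0,0]},
    {"hand":4.5,"travel":[0,0,0.2],"twist":[0,0,0]},
    {"hand":4.5,"travel":[0,0,0],"twist":[0,0,0]},
  ],
)

```text
time: 14.3
position: [0.634, -0.1188, 0.0357]
tool_rot: [1.0, 0.0, -0.0, -0.0]
ft_force: [0.1, -0.1, -1.0]
grip_width: 0.0534
grip_force: 35.0
```

Emit:
move_arm(
  commands=[
    {"hand":4.5,"travel":[0,0,0.1],"twist":[0,0,0]},
    {"hand":4.5,"travel":[0,0,0],"twist":[0,0,0]},
  ],
)

```text
time: 14.47
position: [0.6343, -0.119, 0.0355]
tool_rot: [1.0, 0.0, -0.0, -0.0]
ft_force: [-1.3, 0.6, 4.4]
grip_width: 0.0538
grip_force: 35.0
```

Emit:
move_arm(
  commands=[
    {"hand":8.7,"travel":[0,0,0],"twist":[0,0,0]},
    {"hand":8.7,"travel":[0,0,0],"twist":[0,0,0]},
    {"hand":8.7,"travel":[0,0,0],"twist":[0,0,0]},
    {"hand":8.7,"travel":[0,0,0],"twist":[0,0,0]},
    {"hand":8.7,"travel":[0,0,0],"twist":[0,0,0]},
  ],
)

```text
time: 14.88
position: [0.6344, -0.119, 0.0345]
tool_rot: [1.0, 0.0, 0.0, 0.0]
ft_force: [0.2, -0.8, 0.7]
grip_width: 0.079
grip_force: 0.0
```

Emit:
move_arm(
  commands=[
    {"hand":8.7,"travel":[0,0,0],"twist":[0,0,0]},
    {"hand":8.7,"travel":[0,0,-1],"twist":[0,0,0]},
    {"hand":8.7,"travel":[0,0,-3],"twist":[0,0,0]},
    {"hand":8.7,"travel":[0,0,-4.1],"twist":[0,0,0]},
    {"hand":8.7,"travel":[0,0,-4.1],"twist":[0,0,0]},
  ],
)

```text
time: 15.3
position: [0.6334, -0.1186, 0.1575]
tool_rot: [1.0, 0.0, -0.001, -0.001]
ft_force: [1.2, -0.1, 0.6]
grip_width: 0.0869
grip_force: 0.0
```

Emit:
move_arm(
  commands=[
    {"hand":8.7,"travel":[0,0,-4.1],"twist":[0,0,0]},
    {"hand":8.7,"travel":[0,0,-4.1],"twist":[0,0,0]},
    {"hand":8.7,"travel":[-3.6,-0.5,0],"twist":[0,0,0]},
    {"hand":8.7,"travel":[-3.6,-0.5,0],"twist":[0,0,0]},
    {"hand":8.7,"travel":[-3.6,-0.5,0],"twist":[0,0,0]},
  ],
)

```text
time: 15.72
position: [0.5256, -0.1039, 0.2406]
tool_rot: [1.0, 0.001, 0.002, 0.001]
ft_force: [-0.6, 0.1, -0.9]
grip_width: 0.0867
grip_force: 0.0
```

Emit:
move_arm(
  commands=[
    {"hand":8.7,"travel":[-3.6,-0.5,0],"twist":[0,0,0]},
    {"hand":8.7,"travel":[-3.6,-0.5,0],"twist":[0,0,0]},
    {"hand":8.7,"travel":[-3.5,-0.4,0],"twist":[0,0,0]},
    {"hand":8.7,"travel":[0,0,0],"twist":[0,0,0]},
    {"hand":8.7,"travel":[0,0,0],"twist":[0,0,0]},
  ],
)

```text
time: 16.13
position: [0.4174, -0.0893, 0.2394]
tool_rot: [1.0, -0.0, -0.0, -0.0]
ft_force: [-0.3, -0.0, 0.8]
grip_width: 0.0869
grip_force: 0.0
```

Emit:
move_arm(
  commands=[
    {"hand":8.7,"travel":[0,0,0],"twist":[0,0,0]},
    {"hand":8.7,"travel":[0,0,0],"twist":[0,0,0]},
  ],
)

```text
time: 16.3
position: [0.4211, -0.0908, 0.2395]
tool_rot: [1.0, 0.0, 0.001, 0.001]
ft_force: [0.4, -0.4, -0.2]
grip_width: 0.0871
grip_force: 0.0
```

```bash
python3 look.py w5
```

```text
[ 0.4211 -0.0908  0.2395]
green [280. -27.  81.  86.] [ 0.6277 -0.1181] [ 0.6162 -0.1159]
red [ 99. 157.  50.  62.] [0.4303 0.0982] [0.435  0.0825]
red [254. 147.  50.  52.] [ 0.443  -0.0903] [ 0.4467 -0.0904]
red [498.  55.  78. 119.] [ 0.5464 -0.3663] [ 0.5415 -0.3437]
red [64.  6. 82. 98.] [0.5964 0.1159] [0.5874 0.0988]
white [254. 147.  36.  36.] [ 0.4461 -0.0904]
white [405. 114.  28.  31.] [ 0.4819 -0.2537]
white [181.  40.  13. 104.] [ 0.5553 -0.0166]
white [62. 10. 31. 38.] [0.5827 0.1012]
```

View pics/w5.png

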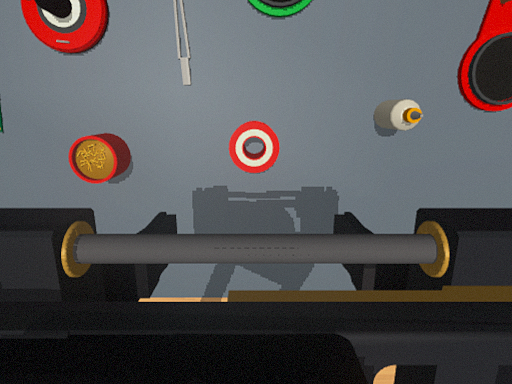

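The red reel is at (254,147), the flux bottle at (405,114), and the red cleaner at (99,157).

Emit:
move_arm(
  commands=[
    {"hand":8.7,"travel":[1.3,0,3.6],"twist":[0,0,0]},
    {"hand":8.7,"travel":[1.2,0,4],"twist":[0,0,0]},
    {"hand":8.7,"travel":[0,0,4],"twist":[0,0,0]},
    {"hand":8.7,"travel":[0,0,4],"twist":[0,0,0]},
    {"hand":8.7,"travel":[0,0,3],"twist":[0,0,0]},
  ],
)

```text
time: 16.77
position: [0.445, -0.0901, 0.0499]
tool_rot: [1.0, 0.001, -0.0, -0.0]
ft_force: [0.2, 0.3, 0.0]
grip_width: 0.087
grip_force: 0.0
```

Emit:
move_arm(
  commands=[
    {"hand":8.7,"travel":[0,0,2],"twist":[0,0,0]},
    {"hand":8.7,"travel":[0,0,1.0],"twist":[0,0,0]},
    {"hand":8.7,"travel":[0,0,0],"twist":[0,0,0]},
    {"hand":4.5,"travel":[0,0,0],"twist":[0,0,0]},
    {"hand":4.5,"travel":[0,0,0],"twist":[0,0,0]},
  ],
  force=45,
)

```text
time: 17.18
position: [0.4454, -0.0905, 0.0237]
tool_rot: [1.0, 0.0, 0.001, 0.001]
ft_force: [0.3, -0.1, -0.8]
grip_width: 0.0806
grip_force: 0.0
```

Emit:
move_arm(
  commands=[
    {"hand":4.5,"travel":[0,0,0],"twist":[0,0,0]},
    {"hand":4.5,"travel":[0,0,0],"twist":[0,0,0]},
    {"hand":4.5,"travel":[0,0,0],"twist":[0,0,0]},
    {"hand":4.5,"travel":[0,0,0],"twist":[0,0,0]},
    {"hand":4.5,"travel":[0,0,0],"twist":[0,0,0]},
  ],
)

```text
time: 17.6
position: [0.4448, -0.0903, 0.0237]
tool_rot: [1.0, 0.0, 0.001, 0.0]
ft_force: [0.2, 0.0, 6.3]
grip_width: 0.0558
grip_force: 45.0
```

Emit:
move_arm(
  commands=[
    {"hand":4.5,"travel":[0,0,0],"twist":[0,0,0]},
    {"hand":4.5,"travel":[0,0,0],"twist":[0,0,0]},
  ],
)

```text
time: 17.77
position: [0.4448, -0.0903, 0.0237]
tool_rot: [1.0, 0.0, 0.001, 0.0]
ft_force: [0.6, -0.4, 7.5]
grip_width: 0.0561
grip_force: 45.0
```

Emit:
move_arm(
  commands=[
    {"hand":4.5,"travel":[0,0,-2],"twist":[0,0,0]},
    {"hand":4.5,"travel":[0,0,-4],"twist":[0,0,0]},
    {"hand":4.5,"travel":[0,0,-4],"twist":[0,0,0]},
    {"hand":4.5,"travel":[0,0,-4],"twist":[0,0,0]},
    {"hand":4.5,"travel":[0,0,-3.6],"twist":[0,0,0]},
  ],
)

```text
time: 18.18
position: [0.4438, -0.0898, 0.201]
tool_rot: [1.0, 0.0, 0.0, 0.0]
ft_force: [0.5, 0.7, -1.0]
grip_width: 0.056
grip_force: 45.0
```

Emit:
move_arm(
  commands=[
    {"hand":4.5,"travel":[1.7,-3.5,0],"twist":[0,0,0]},
    {"hand":4.5,"travel":[1.7,-3.5,0],"twist":[0,0,0]},
    {"hand":4.5,"travel":[1.7,-3.5,0],"twist":[0,0,0]},
    {"hand":4.5,"travel":[1.7,-3.5,0],"twist":[0,0,0]},
    {"hand":4.5,"travel":[1.7,-3.5,0],"twist":[0,0,0]},
  ],
)

```text
time: 18.6
position: [0.5291, 0.0867, 0.199]
tool_rot: [1.0, 0.0, -0.0, 0.0]
ft_force: [0.7, -0.9, -1.7]
grip_width: 0.0557
grip_force: 45.0
```

Emit:
move_arm(
  commands=[
    {"hand":4.5,"travel":[1.7,-3.6,0],"twist":[0,0,0]},
    {"hand":4.5,"travel":[0,0,0],"twist":[0,0,0]},
    {"hand":4.5,"travel":[0,0,0],"twist":[0,0,0]},
    {"hand":4.5,"travel":[0,0,0],"twist":[0,0,0]},
    {"hand":4.5,"travel":[0,0,0],"twist":[0,0,0]},
  ],
)

```text
time: 19.02
position: [0.545, 0.12, 0.1985]
tool_rot: [1.0, -0.0, -0.001, 0.0]
ft_force: [-0.6, -0.4, -1.4]
grip_width: 0.056
grip_force: 45.0
```

```bash
python3 look.py w6
```

```text
[0.545  0.12   0.1985]
green [150. 206.  54.  88.] [0.504  0.2373] [0.514  0.2264]
green [ 31. 200.  75. 101.] [0.5113 0.3705] [0.5207 0.3472]
green [477.  55. 101. 153.] [ 0.6624 -0.1037] [ 0.6578 -0.083 ]
red [300. 279.  20.  48.] [0.4131 0.0647] [0.4315 0.0697]
red [255. 261.  49.  57.] [0.4367 0.1193] [0.453  0.1193]
red [209. 278.  20.  44.] [0.4145 0.1745] [0.4328 0.1694]
red [255. 262. 121. 170.] [0.4355 0.1189] [0.4518 0.1189]
red [255. 122.  86.  88.] [0.5974 0.1188] [0.5988 0.1189]
white [255. 260.  76.  89.] [0.4543 0.1194]
white [254. 246.  60.  80.] [0.4703 0.1198]
white [  4. 207.  11.  30.] [0.5132 0.3751]
white [255. 123.  40.  41.] [0.5975 0.1187]
white [372. 141.  13. 120.] [0.5803 0.0062]
white [10. 40. 40. 49.] [0.6711 0.3389]
white [127.   1.  43.  50.] [0.7021 0.2305]
```

View pics/w6.png

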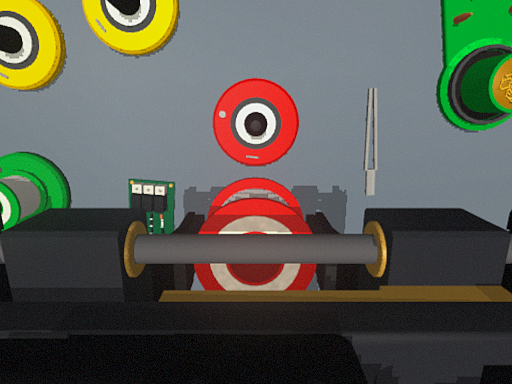

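The red hub is at (255,122). The held reel is centred, and the green items on either side look seated.

Emit:
move_arm(
  commands=[
    {"hand":4.5,"travel":[2.1,0.1,2],"twist":[0,0,0]},
    {"hand":4.5,"travel":[2.1,0,3],"twist":[0,0,0]},
    {"hand":4.5,"travel":[0.9,0,2.5],"twist":[0,0,0]},
    {"hand":4.5,"travel":[0,0,1.5],"twist":[0,0,0]},
    {"hand":4.5,"travel":[0,0,0],"twist":[0,0,0]},
  ],
)

```text
time: 19.48
position: [0.5945, 0.1182, 0.1051]
tool_rot: [1.0, -0.001, -0.004, 0.0]
ft_force: [-1.2, -0.6, -1.0]
grip_width: 0.0554
grip_force: 45.0
```

Emit:
move_arm(
  commands=[
    {"hand":4.5,"travel":[0,0,0],"twist":[0,0,0]},
    {"hand":4.5,"travel":[0,0,0],"twist":[0,0,0]},
    {"hand":4.5,"travel":[0,0,0],"twist":[0,0,0]},
    {"hand":4.5,"travel":[0,0,0],"twist":[0,0,0]},
  ],
  force=60,
)

```text
time: 19.82
position: [0.5978, 0.1199, 0.1105]
tool_rot: [1.0, 0.0, 0.001, -0.0]
ft_force: [-0.2, 0.4, -1.0]
grip_width: 0.0553
grip_force: 59.9
```

Emit:
move_arm(
  commands=[
    {"hand":4.5,"travel":[-0.15,0.1,1.5],"twist":[0,0,0]},
    {"hand":4.5,"travel":[0,0,1.6],"twist":[0,0,0]},
    {"hand":4.5,"travel":[0,0,1.4],"twist":[0,0,0]},
    {"hand":4.5,"travel":[0,0,0.6],"twist":[0,0,0]},
    {"hand":4.5,"travel":[0,0,0],"twist":[0,0,0]},
  ],
)

```text
time: 20.23
position: [0.5948, 0.1191, 0.0572]
tool_rot: [1.0, 0.0, -0.001, 0.0]
ft_force: [0.1, -0.3, -0.9]
grip_width: 0.0562
grip_force: 59.9
```

Emit:
move_arm(
  commands=[
    {"hand":4.5,"travel":[0,0,0.6],"twist":[0,0,0]},
    {"hand":4.5,"travel":[0,0,0.4],"twist":[0,0,0]},
    {"hand":4.5,"travel":[0,0,0.2],"twist":[0,0,0]},
    {"hand":4.5,"travel":[0,0,0],"twist":[0,0,0]},
    {"hand":4.5,"travel":[0,0,0],"twist":[0,0,0]},
  ],
)

```text
time: 20.65
position: [0.595, 0.1192, 0.0457]
tool_rot: [1.0, 0.0, -0.001, -0.0]
ft_force: [-2.4, 0.1, -1.8]
grip_width: 0.0555
grip_force: 59.9
```

Emit:
move_arm(
  commands=[
    {"hand":4.5,"travel":[0,0,0.3],"twist":[0,0,0]},
    {"hand":4.5,"travel":[0,0,0.2],"twist":[0,0,0]},
    {"hand":4.5,"travel":[0,0,0],"twist":[0,0,0]},
  ],
)

```text
time: 20.9
position: [0.5949, 0.1193, 0.0406]
tool_rot: [1.0, 0.0, -0.001, -0.0]
ft_force: [-2.8, 0.7, 0.4]
grip_width: 0.0557
grip_force: 60.0
```

Emit:
move_arm(
  commands=[
    {"hand":4.5,"travel":[0,0,0.15],"twist":[0,0,0]},
    {"hand":4.5,"travel":[0,0,0.15],"twist":[0,0,0]},
    {"hand":4.5,"travel":[0,0,0],"twist":[0,0,0]},
  ],
)

```text
time: 21.15
position: [0.595, 0.1193, 0.0385]
tool_rot: [1.0, 0.0, -0.001, -0.0]
ft_force: [-5.1, 2.2, 6.2]
grip_width: 0.0551
grip_force: 60.0
```

Emit:
move_arm(
  commands=[
    {"hand":4.5,"travel":[0,0,0.15],"twist":[0,0,0]},
    {"hand":4.5,"travel":[0,0,0.1],"twist":[0,0,0]},
    {"hand":4.5,"travel":[0,0,0],"twist":[0,0,0]},
  ],
)

```text
time: 21.4
position: [0.595, 0.1193, 0.0377]
tool_rot: [1.0, 0.0, -0.0, -0.0]
ft_force: [-7.7, 1.2, 16.1]
grip_width: 0.0553
grip_force: 60.0
```

Emit:
move_arm(
  commands=[
    {"hand":4.5,"travel":[0,0,0.15],"twist":[0,0,0]},
    {"hand":4.5,"travel":[0,0,0.1],"twist":[0,0,0]},
    {"hand":4.5,"travel":[0,0,0],"twist":[0,0,0]},
  ],
)

```text
time: 21.65
position: [0.595, 0.1193, 0.0375]
tool_rot: [1.0, 0.001, -0.0, 0.0]
ft_force: [-12.1, 0.9, 30.1]
grip_width: 0.0553
grip_force: 60.0
```

Emit:
move_arm(
  commands=[
    {"hand":4.5,"travel":[0,0,0.1],"twist":[0,0,0]},
    {"hand":4.5,"travel":[0,0,0],"twist":[0,0,0]},
  ],
)

```text
time: 21.82
position: [0.595, 0.1193, 0.0374]
tool_rot: [1.0, 0.001, -0.0, 0.0]
ft_force: [-13.0, 1.4, 34.4]
grip_width: 0.0558
grip_force: 60.1
```

Emit:
move_arm(
  commands=[
    {"hand":4.5,"travel":[0,0,-0.25],"twist":[0,0,0]},
    {"hand":4.5,"travel":[0,0,-0.15],"twist":[0,0,0]},
    {"hand":8.7,"travel":[0,0,0],"twist":[0,0,0]},
    {"hand":8.7,"travel":[0,0,0],"twist":[0,0,0]},
    {"hand":8.7,"travel":[0,0,0],"twist":[0,0,0]},
  ],
)

```text
time: 22.23
position: [0.5979, 0.1188, 0.0363]
tool_rot: [1.0, 0.0, 0.003, 0.0]
ft_force: [0.5, -0.8, -0.5]
grip_width: 0.0682
grip_force: 0.0
```

Emit:
move_arm(
  commands=[
    {"hand":8.7,"travel":[0,0,0],"twist":[0,0,0]},
    {"hand":8.7,"travel":[0,0,0],"twist":[0,0,0]},
    {"hand":8.7,"travel":[0,0,0],"twist":[0,0,0]},
    {"hand":8.7,"travel":[0,0,0],"twist":[0,0,0]},
    {"hand":8.7,"travel":[0,0,0],"twist":[0,0,0]},
  ],
)

```text
time: 22.65
position: [0.5957, 0.119, 0.0356]
tool_rot: [1.0, 0.0, 0.0, 0.0]
ft_force: [0.0, 0.8, 0.5]
grip_width: 0.0864
grip_force: 0.0
```

Emit:
move_arm(
  commands=[
    {"hand":8.7,"travel":[0,0,-3],"twist":[0,0,0]},
    {"hand":8.7,"travel":[0,0,-4.1],"twist":[0,0,0]},
    {"hand":8.7,"travel":[0,0,-4.1],"twist":[0,0,0]},
    {"hand":8.7,"travel":[0,0,-4.1],"twist":[0,0,0]},
    {"hand":8.7,"travel":[0,0,-4.1],"twist":[0,0,0]},
  ],
)

```text
time: 23.07
position: [0.5952, 0.1191, 0.2316]
tool_rot: [1.0, 0.0, -0.0, 0.0]
ft_force: [0.5, -0.3, -1.1]
grip_width: 0.087
grip_force: 0.0
```

Emit:
move_arm(
  commands=[
    {"hand":8.7,"travel":[-3.7,0.6,0],"twist":[0,0,0]},
    {"hand":8.7,"travel":[-3.7,0.6,0],"twist":[0,0,0]},
    {"hand":8.7,"travel":[-3.7,0.6,0],"twist":[0,0,0]},
    {"hand":8.7,"travel":[-3.7,0.6,0],"twist":[0,0,0]},
    {"hand":8.7,"travel":[-3.7,0.6,0],"twist":[0,0,0]},
  ],
)

```text
time: 23.48
position: [0.4088, 0.0888, 0.2299]
tool_rot: [1.0, 0.001, 0.0, 0.0]
ft_force: [-0.2, -1.2, 0.9]
grip_width: 0.0869
grip_force: 0.0
```

Emit:
move_arm(
  commands=[
    {"hand":8.7,"travel":[0,0,0],"twist":[0,0,0]},
    {"hand":8.7,"travel":[0,0,0],"twist":[0,0,0]},
    {"hand":8.7,"travel":[0,0,0],"twist":[0,0,0]},
    {"hand":8.7,"travel":[0,0,0],"twist":[0,0,0]},
  ],
)

```text
time: 23.82
position: [0.4127, 0.0889, 0.2303]
tool_rot: [1.0, 0.0, 0.001, 0.0]
ft_force: [0.5, -0.5, 0.2]
grip_width: 0.0869
grip_force: 0.0
```

```bash
python3 look.py w7
```

```text
[0.4127 0.0889 0.2303]
green [128.  92.  59.  73.] [0.4977 0.232 ] [0.4961 0.2198]
green [-1. 71. 76. 92.] [0.5196 0.3728] [0.5161 0.3487]
red [253. 152.  49.  51.] [0.429  0.0904] [0.4332 0.0902]
red [226.  -5.  86.  96.] [0.5953 0.1183] [0.5855 0.1158]
white [343.  34.  12.  97.] [0.5508 0.0009]
```

View pics/w7.png

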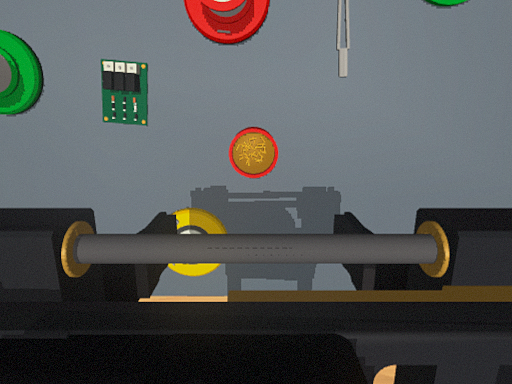

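The red cleaner is at (253,152) with free space around it. The relay board at (125,92) is undisturbed.

Emit:
move_arm(
  commands=[
    {"hand":8.7,"travel":[1.0,-0.1,3.5],"twist":[0,0,0]},
    {"hand":8.7,"travel":[1.0,0,4],"twist":[0,0,0]},
    {"hand":8.7,"travel":[0,0,4],"twist":[0,0,0]},
    {"hand":8.7,"travel":[0,0,4],"twist":[0,0,0]},
    {"hand":8.7,"travel":[0,0,3],"twist":[0,0,0]},
  ],
)

```text
time: 24.28
position: [0.4316, 0.09, 0.0418]
tool_rot: [1.0, 0.0, -0.0, -0.0]
ft_force: [0.9, 0.4, -0.3]
grip_width: 0.0871
grip_force: 0.0
```

Emit:
move_arm(
  commands=[
    {"hand":8.7,"travel":[0,0,1.8],"twist":[0,0,0]},
    {"hand":8.7,"travel":[0,0,0],"twist":[0,0,0]},
    {"hand":8.7,"travel":[0,0,0],"twist":[0,0,0]},
    {"hand":4.5,"travel":[0,0,0],"twist":[0,0,0]},
    {"hand":4.5,"travel":[0,0,0],"twist":[0,0,0]},
  ],
  force=35,
)

```text
time: 24.7
position: [0.432, 0.09, 0.028]
tool_rot: [1.0, 0.0, 0.002, 0.0]
ft_force: [0.0, -0.6, -0.6]
grip_width: 0.0798
grip_force: 0.0
```

Emit:
move_arm(
  commands=[
    {"hand":4.5,"travel":[0,0,0],"twist":[0,0,0]},
    {"hand":4.5,"travel":[0,0,0],"twist":[0,0,0]},
    {"hand":4.5,"travel":[0,0,0],"twist":[0,0,0]},
    {"hand":4.5,"travel":[0,0,0],"twist":[0,0,0]},
    {"hand":4.5,"travel":[0,0,0],"twist":[0,0,0]},
  ],
)

```text
time: 25.12
position: [0.431, 0.09, 0.0274]
tool_rot: [1.0, 0.0, 0.001, 0.0]
ft_force: [-0.7, 0.5, 5.6]
grip_width: 0.0534
grip_force: 35.0
```

Emit:
move_arm(
  commands=[
    {"hand":4.5,"travel":[0,0,0],"twist":[0,0,0]},
  ],
)

```text
time: 25.2
position: [0.431, 0.09, 0.0274]
tool_rot: [1.0, 0.0, 0.001, 0.0]
ft_force: [-0.2, -0.5, 6.3]
grip_width: 0.0531
grip_force: 35.0
```

Emit:
move_arm(
  commands=[
    {"hand":4.5,"travel":[0,0,-2],"twist":[0,0,0]},
    {"hand":4.5,"travel":[0,0,-4],"twist":[0,0,0]},
    {"hand":4.5,"travel":[0,0,-4],"twist":[0,0,0]},
    {"hand":4.5,"travel":[0,0,-4],"twist":[0,0,0]},
    {"hand":4.5,"travel":[0,0,-3.5],"twist":[0,0,0]},
  ],
)

```text
time: 25.62
position: [0.43, 0.09, 0.2038]
tool_rot: [1.0, 0.0, -0.0, -0.0]
ft_force: [1.7, 0.1, -2.7]
grip_width: 0.0531
grip_force: 35.0
```

Emit:
move_arm(
  commands=[
    {"hand":4.5,"travel":[0.3,3.5,0],"twist":[0,0,0]},
    {"hand":4.5,"travel":[0.4,3.9,0],"twist":[0,0,0]},
    {"hand":4.5,"travel":[0.4,3.9,0],"twist":[0,0,0]},
    {"hand":4.5,"travel":[0.4,3.9,0],"twist":[0,0,0]},
    {"hand":4.5,"travel":[0.4,3.9,0],"twist":[0,0,0]},
  ],
)

```text
time: 26.03
position: [0.449, -0.1024, 0.2017]
tool_rot: [1.0, 0.001, -0.0, -0.0]
ft_force: [1.2, -0.4, -1.6]
grip_width: 0.0534
grip_force: 35.0
```

Emit:
move_arm(
  commands=[
    {"hand":4.5,"travel":[0.4,3.9,0],"twist":[0,0,0]},
    {"hand":4.5,"travel":[0.4,3.9,0],"twist":[0,0,0]},
    {"hand":4.5,"travel":[0.4,3.9,0],"twist":[0,0,0]},
    {"hand":4.5,"travel":[0.4,3.9,0],"twist":[0,0,0]},
    {"hand":4.5,"travel":[0.4,3.9,0],"twist":[0,0,0]},
  ],
)

```text
time: 26.45
position: [0.469, -0.2974, 0.2012]
tool_rot: [1.0, 0.0, -0.001, -0.001]
ft_force: [1.2, 0.2, -2.0]
grip_width: 0.0533
grip_force: 35.0
```

Emit:
move_arm(
  commands=[
    {"hand":4.5,"travel":[0.4,3.9,0],"twist":[0,0,0]},
    {"hand":4.5,"travel":[0.3,3.9,0],"twist":[0,0,0]},
    {"hand":4.5,"travel":[0,0,0],"twist":[0,0,0]},
    {"hand":4.5,"travel":[0,0,0],"twist":[0,0,0]},
    {"hand":4.5,"travel":[0,0,0],"twist":[0,0,0]},
  ],
)

```text
time: 26.87
position: [0.4759, -0.373, 0.2007]
tool_rot: [1.0, -0.0, -0.001, -0.001]
ft_force: [-1.1, 0.5, -1.1]
grip_width: 0.0535
grip_force: 35.0
```

```bash
python3 look.py w8
```

```text
[ 0.4759 -0.373   0.2007]
green [455. 153.  92. 232.] [ 0.4951 -0.5901] [ 0.4995 -0.5702]
green [23. 31. 48. 71.] [ 0.6163 -0.143 ] [ 0.6096 -0.1643]
green [ 7. 19. 35. 46.] [ 0.6274 -0.1294] [ 0.6196 -0.1519]
red [234. 290.  21.  87.] [ 0.3266 -0.3475] [ 0.3465 -0.3499]
red [272. 292.  23.  93.] [ 0.3248 -0.3942] [ 0.3449 -0.3924]
red [255. 255. 113. 154.] [ 0.3735 -0.3733] [ 0.389  -0.3734]
red [270.  67. 105. 196.] [ 0.5827 -0.3885] [ 0.579  -0.3872]
white [490.  83.  15.  30.] [ 0.5644 -0.592 ]
white [322.  43.  26. 145.] [ 0.5994 -0.4342]
white [153.  84. 239. 271.] [ 0.564  -0.2784]
```

View pics/w8.png

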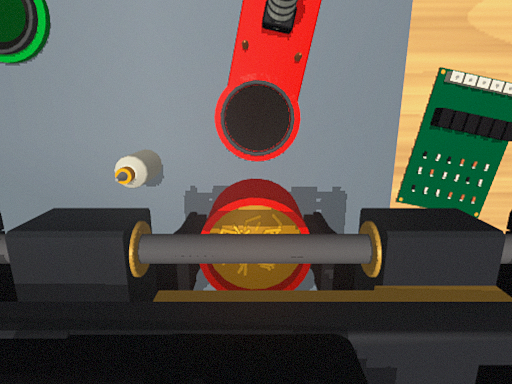

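The red seat is at (258,118). The flux bottle at (135,170) stays outside the gripper's width.

```bash
python3 seat.py w8 red 258 118
```

```text
[257.1 117.5  72.5  74.9] [ 0.5325 -0.3755  0.014 ] tool travel cm [5.66 0.25]
```

Emit:
move_arm(
  commands=[
    {"hand":4.5,"travel":[2.8,0.1,1],"twist":[0,0,0]},
    {"hand":4.5,"travel":[2.8,0.2,3],"twist":[0,0,0]},
    {"hand":4.5,"travel":[0,0,4],"twist":[0,0,0]},
    {"hand":4.5,"travel":[0,0,4],"twist":[0,0,0]},
    {"hand":4.5,"travel":[0,0,1.5],"twist":[0,0,0]},
  ],
)

```text
time: 27.33
position: [0.5305, -0.3717, 0.0613]
tool_rot: [1.0, 0.002, -0.004, -0.004]
ft_force: [-0.9, 0.6, -2.6]
grip_width: 0.0535
grip_force: 35.0
```

Emit:
move_arm(
  commands=[
    {"hand":4.5,"travel":[0,0,0],"twist":[0,0,0]},
    {"hand":4.5,"travel":[0,0,0],"twist":[0,0,0]},
    {"hand":4.5,"travel":[0,0,0],"twist":[0,0,0]},
    {"hand":4.5,"travel":[0,0,0],"twist":[0,0,0]},
  ],
)

```text
time: 27.67
position: [0.5344, -0.3778, 0.0694]
tool_rot: [1.0, 0.001, 0.002, 0.002]
ft_force: [0.3, 0.1, -1.6]
grip_width: 0.0535
grip_force: 35.0
```

Emit:
move_arm(
  commands=[
    {"hand":4.5,"travel":[-0.2,-0.2,1.2],"twist":[0,0,0]},
    {"hand":4.5,"travel":[0,0,1.2],"twist":[0,0,0]},
    {"hand":4.5,"travel":[0,0,0.6],"twist":[0,0,0]},
    {"hand":4.5,"travel":[0,0,0.2],"twist":[0,0,0]},
    {"hand":4.5,"travel":[0,0,0],"twist":[0,0,0]},
  ],
)

```text
time: 28.08
position: [0.5309, -0.375, 0.0355]
tool_rot: [1.0, 0.0, -0.0, -0.0]
ft_force: [-0.1, -0.0, 0.4]
grip_width: 0.0533
grip_force: 35.0
```

Emit:
move_arm(
  commands=[
    {"hand":4.5,"travel":[0,0,0.1],"twist":[0,0,0]},
    {"hand":4.5,"travel":[0,0,0],"twist":[0,0,0]},
    {"hand":4.5,"travel":[0,0,0],"twist":[0,0,0]},
  ],
)

```text
time: 28.33
position: [0.5309, -0.375, 0.0355]
tool_rot: [1.0, 0.0, -0.0, 0.0]
ft_force: [-2.8, 2.1, 6.0]
grip_width: 0.0532
grip_force: 35.0
```

Seated. I'll release it, lift straight up, and back off to (.33,-.37) so the cameras can see.

Emit:
move_arm(
  commands=[
    {"hand":8.7,"travel":[0,0,0],"twist":[0,0,0]},
    {"hand":8.7,"travel":[0,0,0],"twist":[0,0,0]},
    {"hand":8.7,"travel":[0,0,0],"twist":[0,0,0]},
    {"hand":8.7,"travel":[0,0,0],"twist":[0,0,0]},
    {"hand":8.7,"travel":[0,0,0],"twist":[0,0,0]},
  ],
)

```text
time: 28.75
position: [0.5311, -0.3751, 0.0337]
tool_rot: [1.0, 0.0, 0.0, 0.0]
ft_force: [0.9, -0.1, 0.3]
grip_width: 0.0787
grip_force: 0.0
```

Emit:
move_arm(
  commands=[
    {"hand":8.7,"travel":[0,0,0],"twist":[0,0,0]},
    {"hand":8.7,"travel":[0,0,0],"twist":[0,0,0]},
    {"hand":8.7,"travel":[0,0,-1],"twist":[0,0,0]},
    {"hand":8.7,"travel":[0,0,-3.5],"twist":[0,0,0]},
    {"hand":8.7,"travel":[0,0,-4],"twist":[0,0,0]},
  ],
)

```text
time: 29.17
position: [0.5293, -0.3734, 0.1173]
tool_rot: [1.0, 0.0, -0.002, -0.002]
ft_force: [1.1, -1.0, 0.0]
grip_width: 0.0866
grip_force: 0.0
```

Emit:
move_arm(
  commands=[
    {"hand":8.7,"travel":[0,0,-4],"twist":[0,0,0]},
    {"hand":8.7,"travel":[0,0,-4],"twist":[0,0,0]},
    {"hand":8.7,"travel":[0,0,-4],"twist":[0,0,0]},
    {"hand":8.7,"travel":[-3.5,1,0],"twist":[0,0,0]},
    {"hand":8.7,"travel":[-3.5,1,0],"twist":[0,0,0]},
  ],
)

```text
time: 29.58
position: [0.4631, -0.3963, 0.2436]
tool_rot: [1.0, 0.002, 0.003, 0.004]
ft_force: [-0.8, -0.3, -0.6]
grip_width: 0.0869
grip_force: 0.0
```

Emit:
move_arm(
  commands=[
    {"hand":8.7,"travel":[-3.5,2,0],"twist":[0,0,0]},
    {"hand":8.7,"travel":[-3.5,2,0],"twist":[0,0,0]},
    {"hand":8.7,"travel":[-3,2,0],"twist":[0,0,0]},
    {"hand":8.7,"travel":[0,0,0],"twist":[0,0,0]},
    {"hand":8.7,"travel":[0,0,0],"twist":[0,0,0]},
  ],
)

```text
time: 30.0
position: [0.3595, -0.4563, 0.2396]
tool_rot: [1.0, -0.002, 0.0, 0.0]
ft_force: [0.1, -0.0, -0.6]
grip_width: 0.0866
grip_force: 0.0
```

Run:
```python
from look import *
t=look("t9","top"); s=look("s9","scene"); w=look("w9")
a=cv2.resize(t["frame"][110:260,160:460],None,fx=2.6,fy=2.6,interpolation=cv2.INTER_CUBIC)
b=cv2.resize(s["frame"][150:280,80:340],None,fx=1.5,fy=1.5,interpolation=cv2.INTER_CUBIC)
d=cv2.resize(w["frame"],(390,292))[:195]
row=np.hstack([b,d]); row=cv2.resize(row,(a.shape[1],195))
cv2.imwrite("pics/final.png",cv2.cvtColor(np.vstack([a,row]),cv2.COLOR_RGB2BGR))
```

```text
(no output)
```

View pics/final.png

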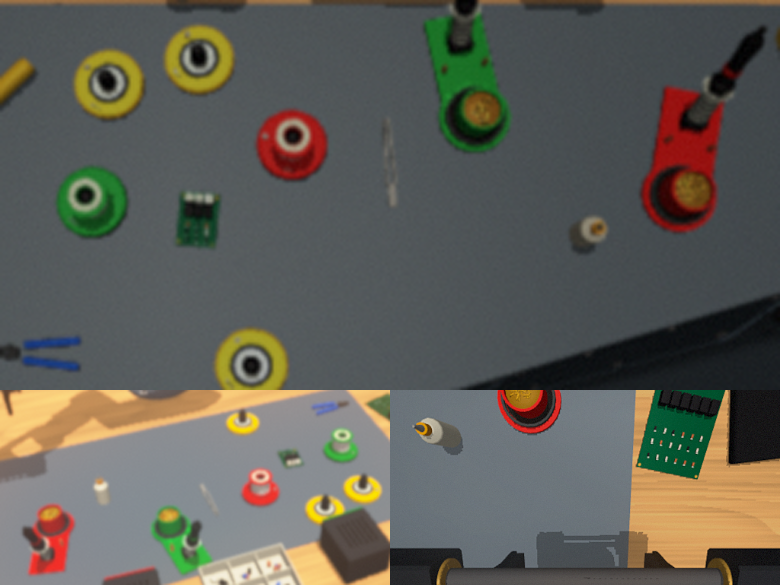

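All four items stand on stands of their own colour: reels at (85,195) and (293,135), cleaners at (482,108) and (690,190). The relay board and the flux bottle are in place. I'll check the positions numerically before handing in.

Run:
```python
from h import *
c=pickle.load(open("pics/t9.pkl","rb"))
for n,p,z in [("reel_g",(85,195),.058),("reel_r",(293,135),.058),("cl_g",(482,108),.05),("cl_r",(691,189),.05),("flux",(594,229),.08)]:
    print(n,onz(c,(160+p[0]/2.6,110+p[1]/2.6),z,c["T"]).round(3))
```

```text
reel_g [0.517 0.378 0.058]
reel_r [0.594 0.119 0.058]
cl_g [ 0.632 -0.118  0.05 ]
cl_r [ 0.53  -0.371  0.05 ]
flux [ 0.475 -0.24   0.08 ]
```

```bash
python3 -c "
from rig import robot; print(robot.hand_in())"
```

```text
the job is handed in; nothing more can be done
None
```

I handed in the job at about 30 s: both reels pressed to their stops at 32–34 N, both cleaners standing in their own-colour seats, the relay board and flux bottle left in place, and the gripper open and clear. The hand-in returned no verdict.

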